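Close the mini greenhouse for the night

TASK

Close up the mini greenhouse for the night: wind the handwheel clockwise until the roof flap is fully shut, without pressing on the roof panel itself, and only then swing the hasp down over its staple until it snaps home flat against the front. Push the hasp gently, since the acrylic cracks if forced, and leave the pots, tools and other things on the bench where they stand.

Things in the scene. Friction and masses are not known exactly. Their poses are not given: they have to be found in the camera images.
- greenhouse: mini greenhouse of clear acrylic on a black base, 220 deep (its x) x 280 wide (its y), fixed. Origin: centre of its underside; +x from front to rear, y along the front face, z up. Front face at x -110, 150 mm high; rear 210 mm high, roof slopes down to the front. Grey vent gearbox, 70 x 60 mm, 85 mm high, stands at x -110, y -290 and carries the handwheel on an upright shaft
- light_bar (a point): middle of the lower front edge of a white grow-light bar over the greenhouse's front edge, 35 mm out from the front face, 235 mm above the bench. Bar 330 mm along y, 75 mm deep, 23 mm high, on uprights at y +-149. It bars an upright tool from the closing hasp: come in under it from the front, tool leaning 20 to 50 degrees from vertical
- handwheel (a joint): angle of the vent handwheel in rad, 0 = roof fully shut (end stop), positive counterclockwise from above; it starts 2.8 to 4.2 rad open and must be turned clockwise from above. It needs about 0.15 to 0.2 N m, and stays where left
- wheel_grip (a point): centre of the handwheel at mid height of its rim, on its upright axis. Black three-spoked wheel, 68 mm outside diameter, rim 16 mm high, standing 136 mm above the bench; free space of 25 mm below the rim and at least 30 mm around it. Grip across the diameter from above
- flap_angle (a joint): opening angle of the roof flap in rad, 0 = shut; geared to the handwheel (0.075 rad per rad of wheel), hinged along the rear top edge of the greenhouse
- flap_edge (a point): middle of the flap's front edge (an aluminium rail that carries the hasp); the flap is a sloping clear panel, 230 mm from this edge to its hinge at the rear, 276 mm wide, not to be pressed on
- hasp_angle (a joint): angle of the hasp in rad: 0 = closed, hanging flat on the front face over the staple; about 1.5 = sticking out to the front, level when the roof is shut. A light spring holds it out and pushes back with up to 2 N at the tab; over the last 0.25 rad a spring ball in the staple resists with a few N more until the hasp snaps in behind it; let go earlier and it springs out again
- hasp_hinge (a point): middle of the hasp's hinge, on the front edge of the flap; the hinge axis runs along the greenhouse's y. Opening swings the hasp from hanging down out towards the greenhouse's -x and up
- hasp: the hasp: steel plate 44 mm wide, 3 mm thick, 99 mm long. Origin on its hinge axis; -z runs towards the free end, -x out of the outer face (the one to push on). Slot 18 x 38 mm from 35 to 71 mm from the hinge, then a solid tab 70 to 92 mm from it, then a short lip curled outward
- hasp_tab (a point): middle of the outer face of the solid tab near the hasp's free end, 81 mm from the hinge; the place to push
- staple (a point): outermost point of the steel staple on the front face, 17 mm out from the face and 101 mm above the bench, which comes through the slot of the closed hasp; 6 mm wire, 24 mm high
- canister: screw-top plastic seed canister, round, 82 mm wide, 108 mm high, loose; origin: underside, at its middle. To be left alone
- pot_stack: stack of fibre pots, 76 mm wide, 136 mm high, loose; origin: underside, at its middle. To be left alone
- clay_pot: empty clay pot, 106 mm wide, 100 mm high, loose; origin: underside, at its middle. To be left alone
- saucer: ceramic plant saucer, 140 mm wide, 20 mm high, loose; origin: underside, at its middle. To be left alone
- cultivator: stainless three-pronged hand cultivator with wooden handle, 245 mm long along its x, 35 mm high, loose; origin: underside, at its middle. To be left alone
- trowel: hand trowel with wooden handle, 295 mm long along its x, 28 mm high, loose; origin: underside, at its middle. To be left alone

How it is judged:
By the outcome, as a careful person would: the job done as asked, in the order asked, and still so for the second after the job is handed in, with the robot touching nothing.
It also fails if it takes over 62 s, if anything falls off the work surface, if the arm or the gripper's body presses on something with over 40 N, if the wrist force passes 120 N, or if a joint passes its speed limit or range.

ROBOT

A 6-joint arm with a two-finger parallel gripper is mounted at the origin on the work surface. World frame = base frame: x ahead of the robot, y to its left, z up, the work surface at z = 0. Lengths are in m, angles in rad, forces in N, time in s.
With the tool pointing down it reaches from about 0.35 to 0.95 m from the base axis. Payload 17.4 kg.
Tool frame: the origin (TCP) lies at the very end of the fingers, on their centre line; the grasp point (between the pads) lies 19 mm behind it; z points along the fingers, y is the line along which they close (so a half turn about z gives the same grasp; the last joint's range is limited). The gripper opens to 93 mm and grips with 3 to 60 N. Pads are 15 mm wide; open, the fingers measure 128 mm over their backs; the gripper's body (75 mm by 188 mm) begins 65 mm behind the grasp point.
Start: joints at [1.243, 0.116, 1.442, -0, 1.584, -0.038], TCP at [0.193, 0.647, 0.219] pointing down, gripper open.
Joint ranges: [-2.83, 2.83], [-0.83, 2.19], [0.07, 2.5], [-1.14, 4.28], [0.01, 3], [-2.97, 2.97]. Speed limits (rad/s): [1.89, 1.89, 2.22, 3.14, 3.14, 3.14].

INTERFACE

Orientations are given as a unit quaternion [x, y, z, w].
In Python, from plant import manip, optics gives the robot as it stands.
- The arm moves only by the tool step_arm, never from a script. Its argument "series" is a list of rows, each a list of 3 entries, a list of its own where there are three numbers: the shift along the tool's x, y, z as a fraction of full scale, then the turn, a rotation vector about the tool's x, y, z as a fraction of full scale, then the opening, from 0 (shut) to 1 (fully open). A call has 1 to 12 rows; each row is the pose to reach, as a shift and turn from the pose commanded when the call began, along the tool's axes at that moment; what a row does not reach only later rows make up. Full scale, the value 1, is 200 mm for a shift and pi/2 rad for a turn. A row lasts 1/12 s, in which the tool goes at most 41.7 mm and 7.16 degrees, less where a joint would pass 70% of its speed; a pose out of reach is approached as far as the arm can. A call with a number of a shift or a turn outside -1 to 1 is refused whole. A call with a gripper value outside its range is refused whole. The fingers move at their own pace and stop on an object; "grip_force" is the grip in N (left out, the last holds). Time passes only in rows, so rows that repeat a pose let the fingers close. It gives the time, the measured TCP pose, the force, the opening and the grip force at its end, in the units of the state.
- manip.get_obs(): the state, without advancing time (a new reading comes with each control period).
- optics.capture(name): name is "side" or "top"; returns a dict with "img" (384x512x3 uint8, blue, green, red), "intrinsics" (3x3 intrinsics, pixels), "k1" (the pictures are not rectified: a ray, as slopes to the right and down, at radius r is drawn at 1 + k1 r^2 times it, then the intrinsics apply), "eye" and "attitude" of the camera in the world. Camera axes: x right, y down, z forward; pixel columns grow to the right and rows downward; lengths in m; the calibration is good to about 2 mm. A picture is of the moment at which its call begins. There is no depth.
- manip.job_done(): hands the job in; it is judged then, once.
Trained networks look in a picture, given as the dict that the camera call returned (one of the last four; its "shot" number tells which), for a name from the list of things; names that differ only in an ending like _2 or _b are one class to them, and where a whole thing is asked for, a point or a joint stands for the part that bears it (a point fixed in the world has none). Each returns a list of dicts, best first, with "score" (0 to 1); they miss things now and then, are a little off and sometimes report something else, mostly with a low value. They report only what shows in the picture. A call takes as long as a camera call.
- optics.spot_in(picture, thing): "position" ([column, row] in pixels, amid what is visible of it).
The state is a dict: "time": time; "joints": joint angles; "qd": joint speeds; "joint_torque": joint torques, N m; "position": TCP position; "tcp_rot": TCP orientation; "wrist_force": force on the tool from outside, world axes, zero at the start; "wrist_torque": the same for the moment, N m; "finger_gap": opening from 0.0 (shut) to 1.0 (fully open); "gripper_force": force on a finger pad.
Only numpy, scipy, OpenCV 4.12 (cv2) and the standard library are available. Lean on these libraries where they do the work, as an engineer would, in place of code of your own. Each camera call takes 0.05 s, during which the arm holds its last target. There are 200 camera calls.

## Working session

There is one attempt and no reset: what is moved stays moved. The work goes in short steps, Python scripts to look and compute and a tool call to move; the robot and the scene stay as the last step left them, time stands still between calls to the robot, and variables do not carry over. Pictures are saved under pics/ and viewed, at most 10 in all, crops included, and the job is handed in when it is done.

Besides the shell and the picture viewer there is one more tool, called after "Request:" by a JSON object that holds its "op" and its "data". step_arm: Moves the arm, as the interface text tells. Shift numbers are shares of 200 mm and turn numbers shares of pi/2 rad, none past 1 either way. Its arguments: {"type":"object","properties":{"series":{"type":"array"},"grip_force":{"type":"number"}},"required":["series"]}

```bash
mkdir -p pics; ls
cat > h.py <<'E'
import numpy as np, cv2
from scipy.spatial.transform import Rotation as R
from plant import manip, optics
def cam(p):
    A=np.array(p["attitude"],float)
    return np.array(p["eye"],float),(A if A.shape==(3,3) else R.from_quat(A).as_matrix()),np.array(p["intrinsics"],float),p["k1"]
def ray(p,px):
    e,A,K,k=cam(p); d=np.array([(px[0]-K[0,2])/K[0,0],(px[1]-K[1,2])/K[1,1]]); u=d.copy()
    for _ in range(20): u=d/(1+k*(u@u))
    v=A@np.r_[u,1]; return e,v/np.linalg.norm(v)
def proj(p,X):
    e,A,K,k=cam(p); c=(np.atleast_2d(X)-e)@A; u=c[:,:2]/c[:,2:]; u=u*(1+k*(u**2).sum(1,keepdims=True))
    return u*[K[0,0],K[1,1]]+[K[0,2],K[1,2]]
def tri(rs):
    M=sum(np.eye(3)-np.outer(d,d) for e,d in rs); b=sum((np.eye(3)-np.outer(d,d))@e for e,d in rs)
    X=np.linalg.solve(M,b); return X,[np.linalg.norm(np.cross(X-e,d)) for e,d in rs]
def atz(p,px,z):
    e,d=ray(p,px); return e+d*(z-e[2])/d[2]
E
python3 - <<'E'
from h import *
s=optics.capture("side");t=optics.capture("top")
for n,p in (("side",s),("top",t)):
    cv2.imwrite(f"pics/{n}0.png",cv2.resize(p["img"],(800,600)))
    print(n,np.round(p["eye"],3),np.round(p["attitude"],3).tolist(),p["intrinsics"],p["k1"])
o=manip.get_obs();print(o)
for th in "greenhouse light_bar wheel_grip flap_edge hasp_hinge hasp_tab staple handwheel hasp canister pot_stack clay_pot saucer cultivator trowel".split():
    r=[optics.spot_in(p,th)[:2] for p in (s,t)]
    print(th,[[(round(q["score"],2),np.round(q["position"],1).tolist()) for q in a] for a in r])
    if r[0] and r[1]:
        X,e=tri([ray(s,r[0][0]["position"]),ray(t,r[1][0]["position"])]);print("   ",X.round(4),np.round(e,4))
E
```

```text
pics
side [1.236 0.323 1.349] [0.521, 0.808, -0.233, -0.146] [[465.71467814   0.         254.26935306]
 [  0.         465.71467814 191.43292221]
 [  0.           0.           1.        ]] -0.08447791627873477
top [0.378 0.044 1.208] [-0.703, 0.705, -0.074, 0.06] [[363.02387532   0.         256.46841295]
 [  0.         363.02387532 186.73688387]
 [  0.           0.           1.        ]] 0.01775135469456426
{'time': 0.1, 'joints': array([ 1.24319857e+00,  1.16419064e-01,  1.44221718e+00,  7.50115435e-06,
        1.58398007e+00, -3.77912912e-02]), 'qd': array([-0.00180003, -0.00146941, -0.00141056,  0.00049117,  0.00111179,
        0.00153784]), 'joint_torque': array([ 2.87279341e-03, -7.22898817e+01, -6.23871088e+01,  7.82806054e-02,
        2.27704353e-02, -5.69154588e-05]), 'position': array([0.19283327, 0.64667505, 0.21798016]), 'tcp_rot': array([ 1.44396611e-01,  9.89519761e-01, -5.02629396e-04, -9.66768630e-05]), 'wrist_force': array([ 0.54233643,  0.15711046, -0.27943474]), 'wrist_torque': array([-0.0527179 ,  0.04645017,  0.00228899]), 'gripper_force': 0.0, 'finger_gap': 1.0015
[... 948 characters left out ...]
9, 221.5])]]
    [0.4693 0.0269 0.2502] [0.0022 0.0022]
canister [[(0.61, [355.8, 244.0])], [(0.81, [153.9, 198.4])]]
    [0.5598 0.344  0.0701] [0.0001 0.0001]
pot_stack [[(0.77, [144.0, 166.3])], [(0.77, [389.2, 189.8])]]
    [ 0.5823 -0.3947  0.081 ] [0.0052 0.0052]
clay_pot [[(0.83, [325.5, 247.9])], [(0.93, [175.6, 172.8]), (0.58, [258.1, 170.6])]]
    [0.632  0.2678 0.1172] [0.0015 0.0015]
saucer [[], [(0.79, [293.8, 243.2]), (0.73, [373.8, 259.6])]]
cultivator [[(0.77, [336.9, 196.5])], [(0.66, [190.1, 270.0]), (0.25, [376.5, 260.2])]]
    [ 0.3379  0.2355 -0.0582] [0.0091 0.0091]
trowel [[(0.91, [180.6, 133.2])], [(0.92, [372.8, 258.1])]]
    [ 0.3742 -0.3616  0.0296] [0.0105 0.0105]
```

View pics/side0.png

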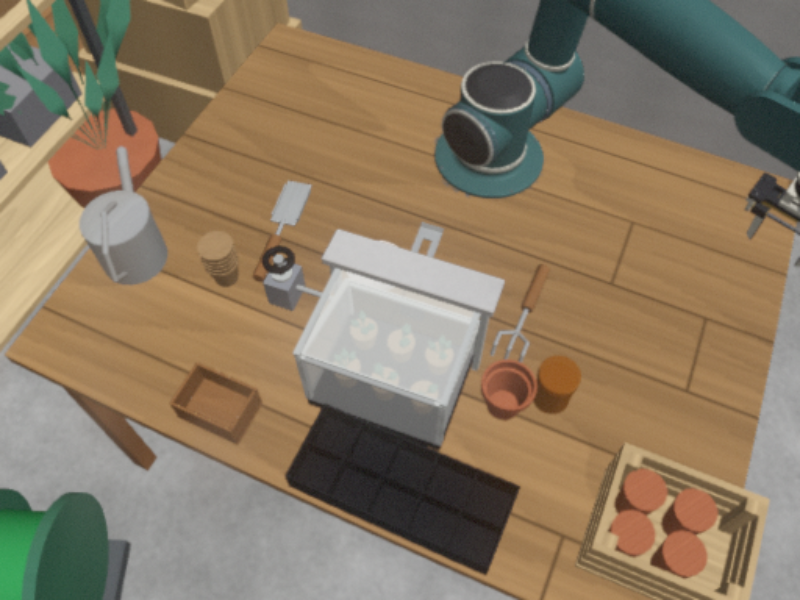

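View pics/top0.png

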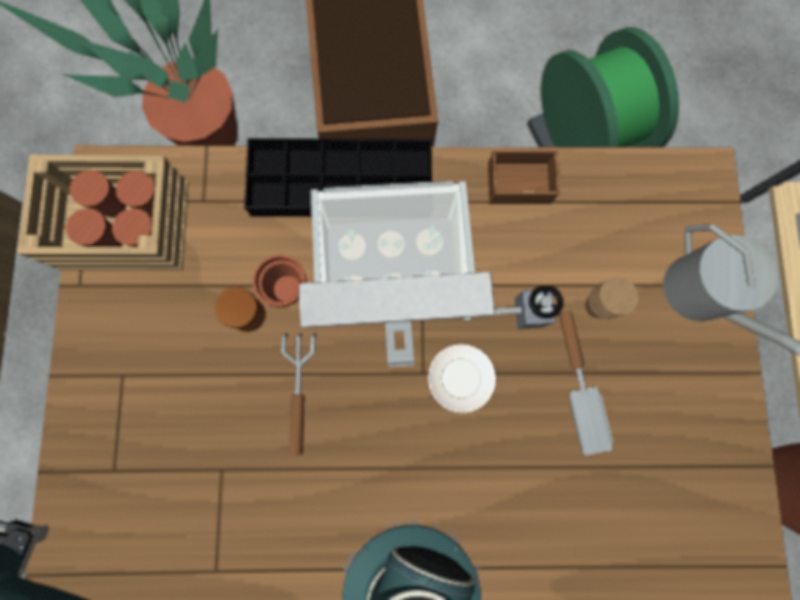

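The side picture shows the wheel at about (279,261) and the bar at (337,234)–(502,281). The top picture shows the hasp sticking out towards the robot at (400,342), the wheel at (546,301), the saucer at (462,378) and the pot stack at (612,299). I'll fit the greenhouse pose from the bar corners and the wheel.

```bash
cat >> h.py <<'E'
def G(q,X):
    c,s=np.cos(q[2]),np.sin(q[2]); X=np.atleast_2d(X).astype(float)
    return np.c_[q[0]+c*X[:,0]-s*X[:,1],q[1]+s*X[:,0]+c*X[:,1],X[:,2]]
E
python3 - <<'E'
from h import *
from scipy.optimize import least_squares
s=optics.capture("side");t=optics.capture("top")
def dark(p,c,w=22):
    g=p["img"].max(2);m=np.zeros_like(g);x,y=c;m[y-w:y+w,x-w:x+w]=(g[y-w:y+w,x-w:x+w]<55)
    n,l,st,ce=cv2.connectedComponentsWithStats(m);i=1+np.argmax(st[1:,4]);
    cn=cv2.findContours((l==i).astype('u1'),0,1)[0];h=max(cn,key=cv2.contourArea)
    return st[i],cv2.fitEllipse(cv2.convexHull(h))
ws=dark(s,(179,167));wt=dark(t,(350,193));print(ws,wt)
X,e=tri([ray(s,ws[1][0]),ray(t,wt[1][0])]);print("wheel",X,e)
f=.64
topc=np.array([(301,287),(492,273),(494,315),(303,326)])*f
sidc=np.array([(337,234),(502,281),(494,307),(324,262)])*f
# corners: left(+y)/right(-y), rear x=-.07, front x=-.145
z=.258
mt=[(-.07,.165,z),(-.07,-.165,z),(-.145,-.165,z),(-.145,.165,z)]
ms=[(-.145,-.165,z),(-.145,.165,z),(-.07,.165,z),(-.07,-.165,z)]
def r(q):
    return np.r_[(proj(t,G(q,mt))-topc).ravel(),(proj(s,G(q,ms))-sidc).ravel(),
     (proj(t,G(q,[(-.11,-.29,.128)]))-wt[1][0]).ravel(),(proj(s,G(q,[(-.11,-.29,.128)]))-ws[1][0]).ravel()]
o=least_squares(r,[.62,.03,0]);print(o.x,r(o.x).round(1));np.save("q.npy",o.x)
q=o.x;print("wheel",G(q,[(-.11,-.29,.128)]),"staple",G(q,[(-.127,0,.101)]))
for n,p in (("side",s),("top",t)):
    im=cv2.resize(p["img"],None,fx=4,fy=4,interpolation=2)
    def L(a,c):
        P=(proj(p,G(q,a))*4+2).astype(int);cv2.polylines(im,[P.reshape(-1,1,2)],True,c,1)
    for zz in(.235,.258):L([(-.07,.165,zz),(-.07,-.165,zz),(-.145,-.165,zz),(-.145,.165,zz)],(0,0,255))
    L([(-.11,.14,0),(-.11,-.14,0),(.11,-.14,0),(.11,.14,0)],(0,255,0))
    th=np.linspace(0,6.28,40)
    for zz in (.12,.136,.144):L(np.c_[-.11+.034*np.cos(th),-.29+.034*np.sin(th),0*th+zz],(0,255,255))
    x0,y0=(int(v)*4 for v in ((150,135) if n=="side" else (190,165)))
    cv2.imwrite(f"pics/o{n}.png",im[y0:y0+520,x0:x0+790])
E
```

```text
(array([169, 161,   8,   6,  11], dtype=int32), ((173.0803985595703, 163.68844604492188), (4.295149803161621, 9.660362243652344), 67.5)) (array([339, 183,  21,  20, 169], dtype=int32), ((349.1509704589844, 192.61029052734375), (19.573644638061523, 21.064016342163086), 133.78700256347656))
wheel [ 0.56697967 -0.26386577  0.14385567] [np.float64(0.009156540219370539), np.float64(0.009156540219370478)]
[0.65560221 0.0372931  0.07224046] [-1.  -1.8 -0.2 -1.7  1.5 -1.1 -1.   1.2 -1.  -4.5  1.5 -2.6 -0.9  2.2
 -2.8 -2.9  0.2 -0.   4.6  4. ]
wheel [[ 0.56682063 -0.25989006  0.128     ]] staple [[0.52893345 0.02812654 0.101     ]]
```

Run:
```python
from h import *
from scipy.optimize import least_squares
s=optics.capture("side");t=optics.capture("top")
def dark(p,c,w,T):
    g=p["img"].max(2);m=np.zeros_like(g);x,y=c;m[y-w:y+w,x-w:x+w]=(g[y-w:y+w,x-w:x+w]<T)
    n,l,st,ce=cv2.connectedComponentsWithStats(m);i=1+np.argmax(st[1:,4]);return st[i]
for T in (40,55,70,85): print(T,dark(s,(179,167),20,T),dark(t,(350,193),22,T))
a=cv2.resize(s["img"][135:235,150:330],None,fx=4.4,fy=4.4,interpolation=2)
cv2.imwrite("pics/c.png",a)
```

```text
Traceback (most recent call last):
ValueError: attempt to get argmax of an empty sequence
```

View pics/oside.png

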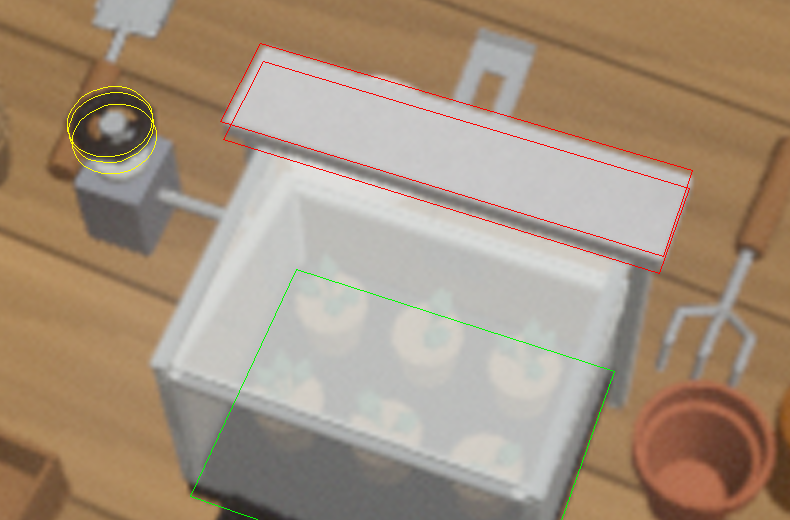

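The overlay shows the bar outline fitting within about 1 px, and the wheel ring at crop (111,125) matching a rim mid height of about 0.136. Next I refit with that and draw the hasp.

Run:
```python
from h import *
from scipy.optimize import least_squares
s=optics.capture("side");t=optics.capture("top")
f=.64
topc=np.array([(301,287),(492,273),(494,315),(303,326)])*f
sidc=np.array([(262,48),(690,172),(660,262),(228,128)])/4+[150,135]
wt=np.array([349.15,192.6]);ws=np.array([111,126])/4+[150,135]
z=.258
mt=[(-.07,.165,z),(-.07,-.165,z),(-.145,-.165,z),(-.145,.165,z)]
ms=[(-.145,-.165,z),(-.145,.165,z),(-.07,.165,z),(-.07,-.165,z)]
W=[(-.11,-.29,.138)]
def r(q):
    return np.r_[(proj(t,G(q,mt))-topc).ravel(),(proj(s,G(q,ms))-sidc).ravel(),
     2*(proj(t,G(q,W))-wt).ravel(),2*(proj(s,G(q,W))-ws).ravel()]
o=least_squares(r,[.62,.03,0]);print(o.x,r(o.x).round(1));np.save("q.npy",o.x)
q=o.x;print("wheel",G(q,W),"tri",tri([ray(s,ws),ray(t,wt)]),"staple",G(q,[(-.127,0,.101)]))
im=cv2.resize(t["img"],None,fx=4,fy=4,interpolation=2)
def L(a,c):
    P=(proj(t,G(q,a))*4+2).astype(int);cv2.polylines(im,[P.reshape(-1,1,2)],True,c,1)
for zz in(.235,.258):L([(-.07,.165,zz),(-.07,-.165,zz),(-.145,-.165,zz),(-.145,.165,zz)],(0,0,255))
th=np.linspace(0,6.28,40)
for zz in (.128,.144):L(np.c_[-.11+.034*np.cos(th),-.29+.034*np.sin(th),0*th+zz],(0,255,255))
for hz in (.15,.19): L([(-.118,.022,hz),(-.217,.022,hz),(-.217,-.022,hz),(-.118,-.022,hz)],(255,0,0))
cv2.imwrite("pics/otop2.png",im[640:1130,720:1510])
for n,px in (("saucer",(462,378)),):print(n,atz(t,np.array(px)*f,.02))
for n,px,z in (("pots",(612,299),.136),("trowelend",(566,315),.02),("cult",(297,340),.02),("canister",(236,308),.108)):print(n,atz(t,np.array(px)*f,z))
```

```text
[0.65602074 0.03892584 0.06863824] [-1.7 -2.1 -0.9 -1.6  0.7 -1.  -1.8  0.9 -0.1 -1.6  0.9 -0.2  0.8 -1.3
 -1.9 -2.   1.  -0.7  0.3 -1. ]
wheel [[ 0.56616922 -0.25793558  0.138     ]] tri (array([ 0.56599406, -0.25824179,  0.13432127]), [np.float64(0.0008471338719278178), np.float64(0.0008471338719280006)]) staple [[0.52931978 0.03021563 0.101     ]]
saucer [ 0.42376644 -0.10660881  0.02      ]
pots [ 0.56897936 -0.38565318  0.136     ]
trowelend [ 0.55529777 -0.33145964  0.02      ]
cult [0.50401449 0.23688077 0.02      ]
canister [0.55769719 0.34276447 0.108     ]
```

View pics/otop2.png

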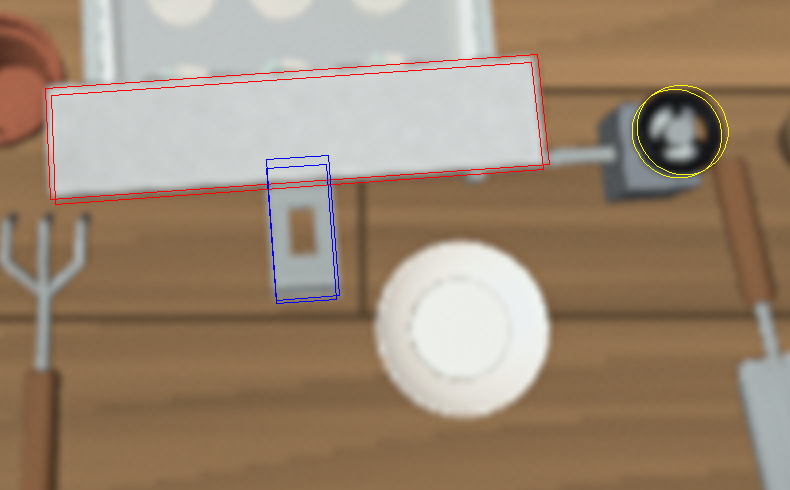

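The top overlay fits: the bar matches the red outline, the wheel sits at crop (681,131) and the hasp at (302,235), so the pose is good to about 2 mm. I'm moving over the wheel at a safe height.

Request:
{"op": "step_arm", "data": {"series": [[[-0.77,-0.95,-0.7],[0,0,0],1],[[-0.77,-0.95,-0.7],[0,0,0],1],[[-0.77,-0.95,-0.7],[0,0,0],1],[[-0.77,-0.95,-0.7],[0,0,0],1],[[-0.77,-0.95,-0.7],[0,0,0],1],[[-0.77,-0.95,-0.7],[0,0,0],1],[[-0.77,-0.95,-0.7],[0,0,0],1],[[-0.77,-0.95,-0.7],[0,0,0],1]]}}

```text
time: 2.57
position: [0.2877, 0.4177, 0.3633]
tcp_rot: [0.146, 0.989, 0.002, 0.002]
wrist_force: [0.3, 0.3, 0.1]
finger_gap: 1.001
gripper_force: 0.0
```

Request:
{"op": "step_arm", "data": {"series": [[[-0.77,-0.95,0],[0,0,0],1],[[-0.77,-0.95,0],[0,0,0],1],[[-0.77,-0.95,0],[0,0,0],1],[[-0.77,-0.95,0],[0,0,0],1],[[-0.77,-0.95,0],[0,0,0],1],[[-0.77,-0.95,0],[0,0,0],1],[[-0.77,-0.95,0],[0,0,0],1],[[-0.77,-0.95,0],[0,0,0],1]]}}

```text
time: 3.23
position: [0.38, 0.1935, 0.3586]
tcp_rot: [0.146, 0.989, 0.0, 0.0]
wrist_force: [-1.0, -0.4, 0.5]
finger_gap: 0.996
gripper_force: 0.0
```

Request:
{"op": "step_arm", "data": {"series": [[[-0.77,-0.95,0],[0,0,0],1],[[-0.77,-0.95,0],[0,0,0],1],[[-0.77,-0.95,0],[0,0,0],1],[[-0.77,-0.95,0],[0,0,0],1],[[-0.77,-0.95,0],[0,0,0],1],[[-0.77,-0.95,0],[0,0,0],1],[[-0.77,-0.95,0],[0,0,0],1],[[-0.77,-0.95,0],[0,0,0],1]]}}

```text
time: 3.9
position: [0.4734, -0.0315, 0.3579]
tcp_rot: [0.145, 0.989, 0.0, -0.001]
wrist_force: [-0.7, 0.6, -1.2]
finger_gap: 1.005
gripper_force: 0.0
```

Request:
{"op": "step_arm", "data": {"series": [[[-0.77,-0.95,0],[0,0,-0.333],1],[[-0.77,-0.95,0],[0,0,-0.333],1],[[-0.77,-0.95,0],[0,0,-0.333],1],[[-0.77,-0.95,0],[0,0,-0.333],1],[[-0.77,-0.95,0],[0,0,-0.333],1],[[-0.77,-0.95,0],[0,0,-0.333],1],[[-0.77,-0.95,0],[0,0,-0.333],1],[[-0.77,-0.95,0],[0,0,-0.333],1],[[-0.77,-0.95,0],[0,0,-0.333],1]]}}

```text
time: 4.65
position: [0.5667, -0.2555, 0.3586]
tcp_rot: [-0.117, 0.993, 0.0, -0.0]
wrist_force: [-0.6, 0.6, 0.5]
finger_gap: 0.999
gripper_force: 0.0
```

```bash
cat >> h.py <<'E'
def st():
    o=manip.get_obs();M=R.from_quat(o["tcp_rot"]).as_matrix()
    print("t",round(o["time"],2),"p",o["position"].round(4),"j",o["joints"].round(3),"F",o["wrist_force"].round(1),"T",o["wrist_torque"].round(2),"gap",round(o["finger_gap"],3),round(o["gripper_force"],1));print(M.round(3).tolist());return o,M
def go(X):
    o,M=st();print("shift frac",(M.T@(np.array(X)-o["position"])/.2).round(3))
E
python3 -c "
from h import *
go([.566,-.258,.12])"
```

```text
t 4.65 p [ 0.5667 -0.2555  0.3586] j [-0.465 -0.003  1.341  0.     1.804 -2.27 ] F [-0.6  0.6  0.5] T [ 0.06 -0.   -0.02] gap 0.999 0.0
[[-0.973, -0.233, -0.0], [-0.233, 0.973, 0.0], [0.0, 0.001, -1.0]]
shift frac [ 0.006 -0.012  1.193]
```

Request:
{"op": "step_arm", "data": {"series": [[[0.006,-0.012,0.5],[0,0,0],1],[[0.006,-0.012,0.5],[0,0,0],1],[[0.006,-0.012,0.5],[0,0,0],1],[[0.006,-0.012,0.7],[0,0,0],1],[[0.006,-0.012,0.85],[0,0,0],1],[[0.006,-0.012,1.0],[0,0,0],1],[[0.006,-0.012,1.0],[0,0,0],1],[[0.006,-0.012,1.0],[0,0,0],1]]}}

```text
time: 5.32
position: [0.5653, -0.2582, 0.159]
tcp_rot: [-0.117, 0.993, 0.0, -0.0]
wrist_force: [-0.6, -0.2, 0.4]
finger_gap: 1.001
gripper_force: 0.0
```

Run:
```python
from h import *
go([.566,-.258,.12])
s=optics.capture("side");t=optics.capture("top")
a=cv2.resize(s["img"][130:200,130:225],None,fx=5,fy=5,interpolation=2)
b=cv2.resize(t["img"][150:220,315:378],None,fx=5,fy=5,interpolation=2)
cv2.imwrite("pics/grip.png",np.hstack([a,b]))
```

```text
t 5.32 p [ 0.5653 -0.2582  0.159 ] j [-0.47   0.023  1.636  0.     1.483 -2.275] F [-0.6 -0.2  0.4] T [ 0.02 -0.04 -0.01] gap 1.001 0.0
[[-0.972, -0.233, -0.001], [-0.233, 0.972, 0.001], [0.001, 0.001, -1.0]]
shift frac [-0.004 -0.     0.195]
```

View pics/grip.png

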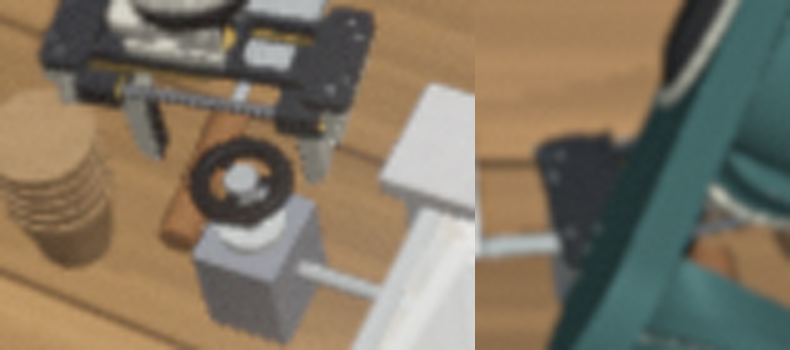

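The side crop shows the fingertips at (150,150) and (318,175), straddling the wheel at (240,182). I'll descend and grip.

Request:
{"op": "step_arm", "data": {"series": [[[0,0,0.1],[0,0,0],1],[[0,0,0.195],[0,0,0],1],[[0,0,0.195],[0,0,0],1],[[0,0,0.195],[0,0,0],0.6],[[0,0,0.195],[0,0,0],0.6],[[0,0,0.195],[0,0,0],0.6],[[0,0,0.195],[0,0,0],0.6],[[0,0,0.195],[0,0,0],0.6],[[0,0,0.195],[0,0,0],0.6],[[0,0,0.195],[0,0,0],0.6],[[0,0,0.195],[0,0,0],0.6]], "grip_force": 30}}

```text
time: 6.33
position: [0.5656, -0.2589, 0.121]
tcp_rot: [-0.117, 0.993, 0.001, 0.0]
wrist_force: [-3.8, 11.7, 8.2]
finger_gap: 0.72
gripper_force: 30.0
```

```bash
python3 -c "
from h import *
st()"
```

```text
t 6.33 p [ 0.5656 -0.2589  0.121 ] j [-4.710e-01  4.500e-02  1.676e+00  2.000e-03  1.421e+00 -2.276e+00] F [-3.8 11.7  8.2] T [ 2.29  0.78 -0.  ] gap 0.72 30.0
[[-0.973, -0.232, 0.001], [-0.232, 0.973, 0.002], [-0.001, 0.002, -1.0]]
```

Request:
{"op": "step_arm", "data": {"series": [[[0,0.007,0],[0,0,0],0.6],[[0,0.007,0],[0,0,0.06],0.6],[[0,0.007,0],[0,0,0.12],0.6],[[0,0.007,0],[0,0,0.18],0.6],[[0,0.007,0],[0,0,0.24],0.6],[[0,0.007,0],[0,0,0.3],0.6],[[0,0.007,0],[0,0,0.3],0.6]]}}

```text
time: 6.92
position: [0.5656, -0.2589, 0.1211]
tcp_rot: [0.122, 0.993, -0.0, 0.001]
wrist_force: [-0.5, 0.3, 5.7]
finger_gap: 0.72
gripper_force: 30.0
```

```bash
python3 -c "
from h import *
st()"
```

```text
t 6.92 p [ 0.5656 -0.2589  0.1211] j [-0.47   0.043  1.678  0.     1.418 -1.797] F [-0.5  0.3  5.7] T [ 0.43 -0.11 -0.26] gap 0.72 30.0
[[-0.97, 0.242, 0.002], [0.242, 0.97, -0.001], [-0.002, -0.0, -1.0]]
```

Request:
{"op": "step_arm", "data": {"series": [[[0,0,0],[0,0,0.07],0.6],[[0,0,0],[0,0,0.14],0.6],[[0,0,0],[0,0,0.21],0.6],[[0,0,0],[0,0,0.28],0.6],[[0,0,0],[0,0,0.35],0.6],[[0,0,0],[0,0,0.42],0.6],[[0,0,0],[0,0,0.49],0.6],[[0,0,0],[0,0,0.56],0.6],[[0,0,0],[0,0,0.63],0.6],[[0,0,0],[0,0,0.7],0.6],[[0,0,0],[0,0,0.77],0.6],[[0,0,0],[0,0,0.8],0.6]]}}

```text
time: 7.92
position: [0.5655, -0.2591, 0.121]
tcp_rot: [0.682, 0.731, 0.0, 0.001]
wrist_force: [-1.9, -0.9, 5.8]
finger_gap: 0.723
gripper_force: 30.0
```

Run:
```python
from h import *
st()
s=optics.capture("side")
cv2.imwrite("pics/mid.png",cv2.resize(s["img"][120:240,140:320],None,fx=4,fy=4,interpolation=2))
```

```text
t 7.92 p [ 0.5655 -0.2591  0.121 ] j [-0.471  0.043  1.678 -0.     1.419 -0.54 ] F [-1.9 -0.9  5.8] T [-0.12  0.17  0.1 ] gap 0.723 30.0
[[-0.07, 0.998, 0.001], [0.998, 0.07, -0.001], [-0.001, 0.001, -1.0]]
```

View pics/mid.png

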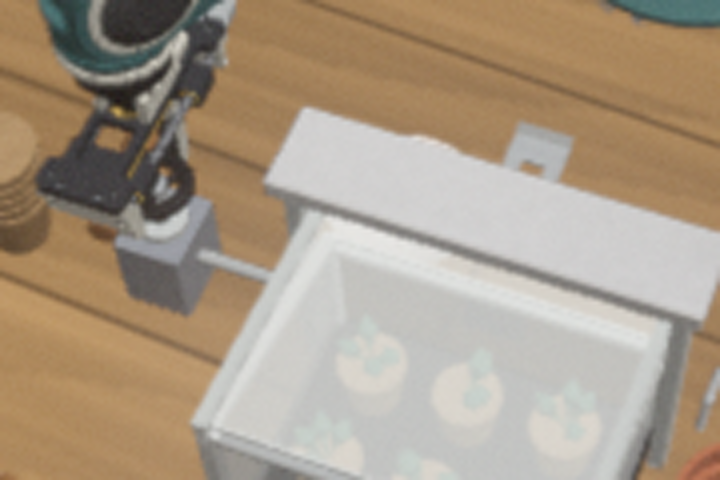

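The hasp has sunk behind the bar at (540,150), so the flap is closing. I'll continue, in smaller steps near the stop.

Request:
{"op": "step_arm", "data": {"series": [[[0,0,0],[0,0,0.07],0.6],[[0,0,0],[0,0,0.14],0.6],[[0,0,0],[0,0,0.21],0.6],[[0,0,0],[0,0,0.28],0.6],[[0,0,0],[0,0,0.35],0.6],[[0,0,0],[0,0,0.42],0.6],[[0,0,0],[0,0,0.49],0.6],[[0,0,0],[0,0,0.56],0.6],[[0,0,0],[0,0,0.6],0.6],[[0,0,0],[0,0,0.6],0.6]]}}

```text
time: 8.8
position: [0.5653, -0.2591, 0.1211]
tcp_rot: [0.939, 0.343, 0.0, 0.001]
wrist_force: [-4.0, -0.4, 6.4]
finger_gap: 0.725
gripper_force: 30.0
```

```bash
python3 -c "
from h import *
st()"
```

```text
t 8.8 p [ 0.5653 -0.2591  0.1211] j [-0.471  0.043  1.678 -0.     1.419  0.401] F [-4.  -0.4  6.4] T [-0.11  0.59 -0.21] gap 0.725 30.0
[[0.765, 0.644, 0.001], [0.644, -0.765, -0.001], [0.0, 0.001, -1.0]]
```

Request:
{"op": "step_arm", "data": {"series": [[[0,0,0],[0,0,0.04],0.6],[[0,0,0],[0,0,0.08],0.6],[[0,0,0],[0,0,0.12],0.6],[[0,0,0],[0,0,0.12],0.6]]}}

```text
time: 9.13
position: [0.5653, -0.259, 0.1211]
tcp_rot: [0.967, 0.253, 0.0, 0.001]
wrist_force: [-3.9, 0.7, 6.6]
finger_gap: 0.723
gripper_force: 30.0
```

```bash
python3 -c "
from h import *
st()"
```

```text
t 9.13 p [ 0.5653 -0.259   0.1211] j [-0.471  0.043  1.678 -0.     1.419  0.589] F [-3.9  0.7  6.6] T [-0.12  0.62 -0.21] gap 0.723 30.0
[[0.872, 0.49, 0.001], [0.49, -0.872, -0.001], [0.0, 0.001, -1.0]]
```

Request:
{"op": "step_arm", "data": {"series": [[[0,0,0],[0,0,0.04],0.6],[[0,0,0],[0,0,0.08],0.6],[[0,0,0],[0,0,0.12],0.6],[[0,0,0],[0,0,0.16],0.6],[[0,0,0],[0,0,0.16],0.6]]}}

```text
time: 9.55
position: [0.5652, -0.259, 0.1211]
tcp_rot: [0.992, 0.13, 0.0, 0.0]
wrist_force: [-4.2, 1.1, 6.7]
finger_gap: 0.724
gripper_force: 30.0
```

```bash
python3 -c "
from h import *
st()"
```

```text
t 9.55 p [ 0.5652 -0.259   0.1211] j [-0.471  0.043  1.678 -0.     1.419  0.84 ] F [-4.2  1.1  6.7] T [-0.13  0.7  -0.24] gap 0.724 30.0
[[0.966, 0.257, 0.001], [0.257, -0.966, -0.001], [0.001, 0.001, -1.0]]
```

Request:
{"op": "step_arm", "data": {"series": [[[0,0,0],[0,0,0.04],0.6],[[0,0,0],[0,0,0.08],0.6],[[0,0,0],[0,0,0.12],0.6],[[0,0,0],[0,0,0.16],0.6],[[0,0,0],[0,0,0.16],0.6]]}}

```text
time: 9.97
position: [0.5652, -0.259, 0.1211]
tcp_rot: [1.0, 0.004, 0.0, 0.0]
wrist_force: [-3.5, 1.9, 6.6]
finger_gap: 0.723
gripper_force: 30.0
```

```bash
python3 -c "
from h import *
st()"
```

```text
t 9.97 p [ 0.5652 -0.259   0.1211] j [-0.471  0.043  1.678 -0.     1.419  1.091] F [-3.5  1.9  6.6] T [-0.02  0.84 -0.17] gap 0.723 30.0
[[1.0, 0.009, 0.001], [0.009, -1.0, -0.001], [0.001, 0.001, -1.0]]
```

Request:
{"op": "step_arm", "data": {"series": [[[0,0,0],[0,0,0.04],0.6],[[0,0,0],[0,0,0.08],0.6],[[0,0,0],[0,0,0.12],0.6],[[0,0,0],[0,0,0.16],0.6],[[0,0,0],[0,0,0.16],0.6]]}}

```text
time: 10.38
position: [0.5652, -0.2589, 0.1211]
tcp_rot: [0.993, -0.121, 0.0, 0.0]
wrist_force: [-3.1, 1.4, 6.5]
finger_gap: 0.725
gripper_force: 30.0
```

```bash
python3 -c "
from h import *
print(st()[0]['joint_torque'])"
```

```text
t 10.38 p [ 0.5652 -0.2589  0.1211] j [-0.47   0.043  1.678 -0.     1.419  1.343] F [-3.1  1.4  6.5] T [ 0.05  0.86 -0.21] gap 0.725 30.0
[[0.971, -0.24, 0.001], [-0.24, -0.971, -0.001], [0.001, 0.001, -1.0]]
[  0.1366202  -59.81828213 -58.15575242   0.29882831  -1.19150419
   1.55682653]
```

Request:
{"op": "step_arm", "data": {"series": [[[0,0,0],[0,0,0.04],0.6],[[0,0,0],[0,0,0.08],0.6],[[0,0,0],[0,0,0.12],0.6],[[0,0,0],[0,0,0.12],0.6]]}}

```text
time: 10.72
position: [0.5652, -0.2589, 0.1211]
tcp_rot: [0.977, -0.214, 0.0, 0.0]
wrist_force: [-4.0, 1.7, 6.7]
finger_gap: 0.723
gripper_force: 30.0
```

```bash
python3 -c "
from h import *
print(st()[0]['joint_torque'])"
```

```text
t 10.72 p [ 0.5652 -0.2589  0.1211] j [-0.47   0.043  1.678 -0.     1.419  1.531] F [-4.   1.7  6.7] T [ 0.08  0.93 -0.2 ] gap 0.723 30.0
[[0.909, -0.418, 0.001], [-0.418, -0.909, -0.001], [0.001, 0.0, -1.0]]
[-4.12304664e-02 -5.98315430e+01 -5.81632268e+01  2.36077784e-01
 -1.24729592e+00  1.55370031e+00]
```

Request:
{"op": "step_arm", "data": {"series": [[[0,0,0],[0,0,0.04],0.6],[[0,0,0],[0,0,0.08],0.6],[[0,0,0],[0,0,0.12],0.6],[[0,0,0],[0,0,0.16],0.6],[[0,0,0],[0,0,0.16],0.6]]}}

```text
time: 11.13
position: [0.5652, -0.2589, 0.1211]
tcp_rot: [0.942, -0.334, 0.0, 0.0]
wrist_force: [-3.9, 2.0, 6.7]
finger_gap: 0.725
gripper_force: 30.0
```

Run:
```python
from h import *
print(st()[0]['joint_torque'][5])
s=optics.capture("side");q=np.load("q.npy")
im=cv2.resize(s["img"],None,fx=5,fy=5,interpolation=2)
for hz in (.14,.15,.16,.17):
    P=(proj(s,G(q,[(-.115,.022,hz),(-.214,.022,hz),(-.214,-.022,hz),(-.115,-.022,hz)]))*5+2).astype(int)
    cv2.polylines(im,[P.reshape(-1,1,2)],True,(0,0,255) if hz==.15 else (255,0,0),1)
x,y=proj(s,G(q,[(-.16,0,.15)]))[0]
x,y=int(x*5),int(y*5);c=im[y-290:y+290,x-390:x+390]
for th in ("hasp","hasp_hinge","hasp_tab"): print(th,[(d["score"],np.round(d["position"],1)) for d in optics.spot_in(s,th)[:2]])
cv2.imwrite("pics/flap.png",c)
```

```text
t 11.13 p [ 0.5652 -0.2589  0.1211] j [-0.47   0.043  1.678 -0.     1.419  1.783] F [-3.9  2.   6.7] T [ 0.17  0.96 -0.16] gap 0.725 30.0
[[0.776, -0.63, 0.001], [-0.63, -0.776, -0.001], [0.001, -0.0, -1.0]]
1.557021215558052
hasp []
hasp_hinge []
hasp_tab []
```

View pics/flap.png

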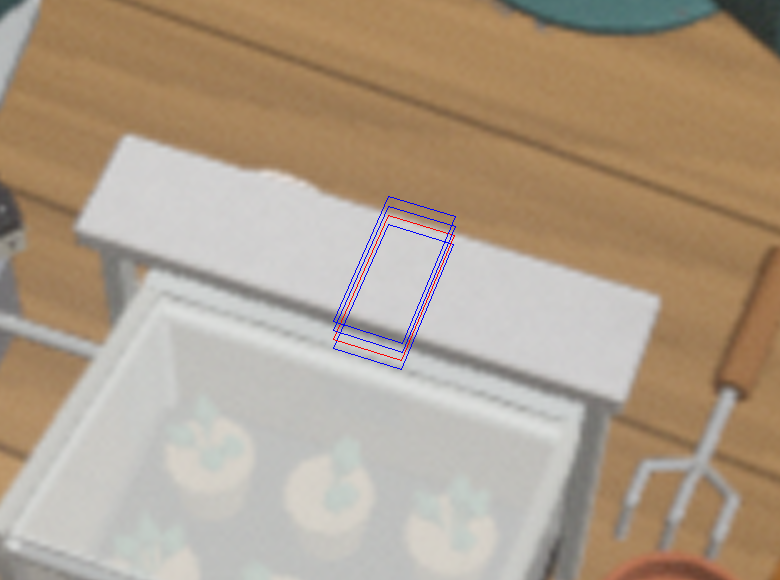

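The hasp outline near z 0.15 is almost hidden behind the bar, so the flap is nearly shut. No stop felt yet, so I'll go on.

Request:
{"op": "step_arm", "data": {"series": [[[0,0,0],[0,0,0.04],0.6],[[0,0,0],[0,0,0.08],0.6],[[0,0,0],[0,0,0.12],0.6],[[0,0,0],[0,0,0.12],0.6]]}}

```text
time: 11.67
position: [0.5654, -0.2589, 0.1211]
tcp_rot: [0.907, -0.421, 0.001, 0.0]
wrist_force: [-1.3, 0.6, 5.8]
finger_gap: 0.724
gripper_force: 30.0
```

```bash
python3 -c "
from h import *
print(st()[0]['joint_torque'])"
```

```text
t 11.67 p [ 0.5654 -0.2589  0.1211] j [-0.47   0.043  1.678 -0.     1.419  1.971] F [-1.3  0.6  5.8] T [ 0.11  0.39 -0.22] gap 0.724 30.0
[[0.645, -0.764, 0.001], [-0.764, -0.645, -0.001], [0.001, -0.0, -1.0]]
[ 4.03117603e-01 -6.03649235e+01 -5.76711702e+01  5.69407758e-02
 -6.41403850e-01  1.53119713e+00]
```

Request:
{"op": "step_arm", "data": {"series": [[[0,0,0],[0,0,0.04],0.6],[[0,0,0],[0,0,0.08],0.6],[[0,0,0],[0,0,0.12],0.6],[[0,0,0],[0,0,0.12],0.6]]}}

```text
time: 12.0
position: [0.5655, -0.2591, 0.121]
tcp_rot: [0.863, -0.505, 0.001, 0.0]
wrist_force: [-1.1, -0.3, 6.1]
finger_gap: 0.724
gripper_force: 30.0
```

```bash
python3 -c "
from h import *
print(st()[0]['joint_torque'])"
```

```text
t 12.0 p [ 0.5655 -0.2591  0.121 ] j [-0.47   0.043  1.678 -0.     1.418  2.159] F [-1.1 -0.3  6.1] T [-0.06  0.35 -0.19] gap 0.724 30.0
[[0.491, -0.871, 0.001], [-0.871, -0.491, -0.001], [0.002, -0.001, -1.0]]
[  0.93378844 -60.22325277 -56.88108087   0.28012848  -0.21951697
   1.70762613]
```

Run:
```python
from h import *
s=optics.capture("side");t=optics.capture("top")
np.savez("ref.npz",s=s["img"],t=t["img"])
for p,n in((s,"side"),(t,"top")):
  for th in ("hasp","hasp_hinge","hasp_tab"): print(n,th,[(round(d["score"],2),np.round(d["position"],1).tolist()) for d in optics.spot_in(p,th)[:2]])
a=cv2.resize(s["img"][130:225,170:290],None,fx=4,fy=4,interpolation=2)
b=cv2.resize(t["img"][165:260,215:295],None,fx=4,fy=4,interpolation=2)
cv2.imwrite("pics/ref.png",np.hstack([a,b]))
```

```text
side hasp [(0.66, [142.2, 164.9])]
side hasp_hinge [(0.27, [337.5, 197.4])]
side hasp_tab []
top hasp [(0.34, [252.4, 223.1])]
top hasp_hinge [(0.81, [254.7, 224.7])]
top hasp_tab [(0.77, [261.5, 225.0])]
```

Request:
{"op": "step_arm", "data": {"series": [[[0,0,0],[0,0,0.0],0.6],[[0,0,0],[0,0,0],0.6],[[0,0,0],[0,0,0.04],0.6],[[0,0,0],[0,0,0.08],0.6],[[0,0,0],[0,0,0.12],0.6],[[0,0,0],[0,0,0.16],0.6],[[0,0,0],[0,0,0.16],0.6]], "grip_force": 50}}

```text
time: 12.98
position: [0.5654, -0.2591, 0.1211]
tcp_rot: [0.793, -0.609, 0.001, 0.0]
wrist_force: [-2.0, -0.2, 7.1]
finger_gap: 0.718
gripper_force: 50.0
```

Run:
```python
from h import *
print(st()[0]['joint_torque'][5])
s=optics.capture("side");t=optics.capture("top");z=np.load("ref.npz")
for n,p,(y0,y1,x0,x1) in (("s",s,(150,235,215,310)),("t",t,(115,260,200,310))):
    d=np.abs(p["img"].astype(int)-z[n]).max(2)[y0:y1,x0:x1];print(n,np.mean(d),np.sum(d>25),d.max())
    ys,xs=np.nonzero(d>25);print(ys[:0].size and 0,(xs.mean()+x0,ys.mean()+y0) if len(xs) else None)
```

```text
t 12.98 p [ 0.5654 -0.2591  0.1211] j [-0.47   0.043  1.678 -0.     1.419  2.409] F [-2.  -0.2  7.1] T [ 0.06  0.43 -0.21] gap 0.718 50.0
[[0.259, -0.966, 0.001], [-0.966, -0.259, -0.001], [0.001, -0.001, -1.0]]
1.3752265647053719
s 1.6643962848297214 0 18
0 None
t 1.0072100313479624 0 10
0 None
```

View pics/ref.png

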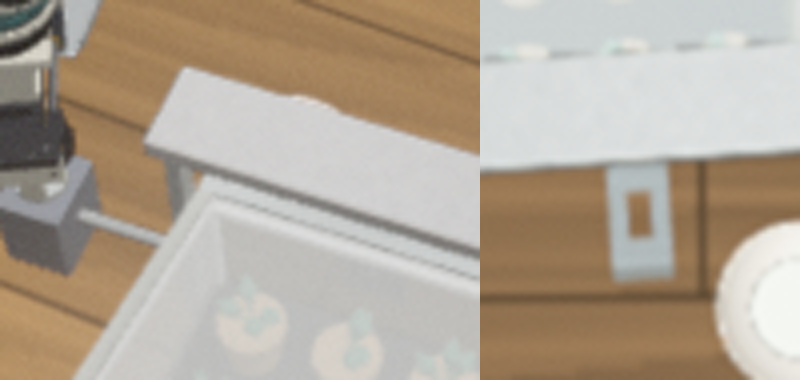

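The reference crop shows the hasp ending at about (640,275) in the top view and hidden in the side view. Nothing moved during the last 0.25 rad, so the stop seems reached. I'll check that quantitatively from the earlier pictures.

Run:
```python
from h import *
from scipy.optimize import brentq
q=np.load("q.npy")
s=optics.capture("side");t=optics.capture("top")
# hasp tip model vs flap angle f: flap hinge at gh (x=.11ish,z=.21), edge at 230 mm; hasp rigid with flap, level at shut
def tip(f,y=0,L=.097,a=1.5):
    H=np.array([.11,.21]); e=np.array([-.224,-.056]) # shut edge rel. (front ~ -.114,.154)
    th=np.array([-np.sin(a),-np.cos(a)])*L
    c,sn=np.cos(f),np.sin(f); Rm=np.array([[c,sn],[-sn,c]])
    r=H+Rm@(e+th); return np.array([[r[0],y,r[1]]])
for f in (0,.05,.1,.15,.2,.25,.3): print(f,tip(f).round(3),"side",proj(s,G(q,tip(f)))[0].round(1),"top",proj(t,G(q,tip(f)))[0].round(1))
a0,b0=.64*400,.64*366
print("top pics: start",(a0,b0),"now",(255,165+277/4))
z=np.load("ref.npz")["t"]
```

```text
0 [[-0.211  0.     0.147]] side [274.5 165.8] top [255.9 232.7]
0.05 [[-0.213  0.     0.163]] side [274.9 162.1] top [256.1 233.3]
0.1 [[-0.215  0.     0.179]] side [275.3 158.6] top [256.3 233.7]
0.15 [[-0.217  0.     0.196]] side [275.6 155.2] top [256.4 233.7]
0.2 [[-0.217  0.     0.212]] side [275.8 151.9] top [256.5 233.5]
0.25 [[-0.216  0.     0.228]] side [275.9 148.8] top [256.7 232.9]
0.3 [[-0.215  0.     0.245]] side [275.9 145.8] top [256.7 232. ]
top pics: start (256.0, 234.24) now (255, 234.25)
```

Run:
```python
from h import *
q=np.load("q.npy");s=optics.capture("side")
print("bar front top edge px",proj(s,G(q,[(-.145,0,.258),(-.145,.02,.258),(-.145,-.02,.258)])).round(1))
im=cv2.resize(s["img"],None,fx=5,fy=5,interpolation=2)
x,y=proj(s,G(q,[(-.16,0,.15)]))[0];x,y=int(x*5),int(y*5);c=im[y-290:y+290,x-390:x+390]
o=cv2.imread("pics/flap.png")
for n,(y0,y1,x0,x1) in dict(bar=(130,300,90,320),rail_left=(260,460,0,330),flapmid=(380,560,100,560)).items():
    a=cv2.cvtColor(o[y0:y1,x0:x1],6).astype('f4');b=cv2.cvtColor(c[y0:y1,x0:x1],6).astype('f4')
    d=abs(a-b);print(n,d.mean(),d.max(),(d>20).sum(),np.array(cv2.phaseCorrelate(a,b,cv2.createHanningWindow(a.shape[::-1],5))[0])/5)
# same vs mid.png (4x of [120:240,140:320])
o=cv2.imread("pics/mid.png");c=cv2.resize(s["img"][120:240,140:320],None,fx=4,fy=4,interpolation=2)
a=cv2.cvtColor(o[200:480,200:640],6).astype('f4');b=cv2.cvtColor(c[200:480,200:640],6).astype('f4');d=abs(a-b)
print("mid",d.mean(),d.max(),(d>20).sum())
```

```text
bar front top edge px [[268.1 161.2]
 [274.7 163.2]
 [261.6 159.2]]
bar 1.0190282 16.0 0 [-0.02493305 -0.00513685]
rail_left 1.1881515 18.0 0 [-0.00401338  0.01557248]
flapmid 0.9056884 19.0 0 [ 0.03577989 -0.00059052]
mid 5.218255 88.0 6182
```

Nothing has moved since 4.06 rad of turning, even with a 50 N grip, while it had clearly moved before that. The hasp tip height also fits a shut flap, so the stop is reached. I'll release and lift.

Request:
{"op": "step_arm", "data": {"series": [[[0,0,0],[0,0,0],1],[[0,0,0],[0,0,0],1],[[0,0,0],[0,0,0],1],[[0,0,0],[0,0,0],1],[[0,0,0],[0,0,0],1],[[0,0,-0.3],[0,0,0],1],[[0,0,-0.6],[0,0,0],1],[[0,0,-0.8],[0,0,0],1],[[0,0,-1],[0,0,0],1],[[0,0,-1],[0,0,0],1],[[0,0,-1],[0,0,0],1]]}}

```text
time: 14.15
position: [0.5659, -0.2592, 0.3278]
tcp_rot: [0.794, -0.608, 0.005, -0.001]
wrist_force: [-0.8, -0.6, 0.1]
finger_gap: 1.0
gripper_force: 0.0
```

```bash
cat >> h.py <<'E'
def to(Xg,th,flip=-1,yoff=0):
    """tool pose: TCP at greenhouse-frame point, leaning th deg, tool y along flip*gh y"""
    q=np.load("q.npy");o,M=st();a=np.radians(th);c,s=np.cos(a),np.sin(a)
    T=np.c_[[-flip*c,0,-flip*s],[0,flip,0],[s,0,-c]];T=R.from_euler('z',q[2]).as_matrix()@T
    X=G(q,[Xg])[0];print("target",X.round(4),"shift",(M.T@(X-o["position"])/.2).round(3),"turn",(R.from_matrix(M.T@T).as_rotvec()/(np.pi/2)).round(3))
E
python3 -c "
from h import *
to([-.28,0,.33],0);to([-.28,0,.33],40)"
```

```text
t 14.15 p [ 0.5659 -0.2592  0.3278] j [-0.47  -0.012  1.4   -0.     1.744  2.406] F [-0.8 -0.6  0.1] T [ 0.08  0.1  -0.02] gap 1.0 0.0
[[0.262, -0.965, 0.008], [-0.965, -0.262, -0.004], [0.006, -0.007, -1.0]]
target [0.3767 0.0197 0.33  ] shift [-1.593  0.548 -0.025] turn [-0.001 -0.006 -0.875]
t 14.15 p [ 0.5659 -0.2592  0.3278] j [-0.47  -0.012  1.4   -0.     1.744  2.406] F [-0.8 -0.6  0.1] T [ 0.08  0.1  -0.02] gap 1.0 0.0
[[0.262, -0.965, 0.008], [-0.965, -0.262, -0.004], [0.006, -0.007, -1.0]]
target [0.3767 0.0197 0.33  ] shift [-1.593  0.548 -0.025] turn [ 0.304  0.365 -0.837]
```

Request:
{"op": "step_arm", "data": {"series": [[[-0.8,0.5,0],[0,0,-0.875],1],[[-0.8,0.5,0],[0,0,-0.875],0],[[-0.8,0.5,0],[0,0,-0.875],0],[[-0.8,0.5,0],[0,0,-0.875],0],[[-0.8,0.5,0],[0,0,-0.875],0],[[-0.8,0.5,0],[0,0,-0.875],0],[[-0.8,0.5,0],[0,0,-0.875],0],[[-0.8,0.5,0],[0,0,-0.875],0],[[-0.8,0.5,0],[0,0,-0.875],0],[[-0.8,0.5,0],[0,0,-0.875],0],[[-0.8,0.5,0],[0,0,-0.875],0],[[-0.8,0.5,0],[0,0,-0.875],0]], "grip_force": 20}}

```text
time: 15.15
position: [0.4267, -0.1304, 0.3196]
tcp_rot: [0.999, 0.038, 0.0, -0.0]
wrist_force: [0.6, 0.0, 0.2]
finger_gap: 0.258
gripper_force: 0.0
```

```bash
python3 -c "
from h import *
to([-.27,0,.30],38)"
```

```text
t 15.15 p [ 0.4267 -0.1304  0.3196] j [-0.354 -0.396  1.74   0.     1.798  1.142] F [0.6 0.  0.2] T [ 0.01  0.15 -0.01] gap 0.258 0.0
[[0.997, 0.075, 0.0], [0.075, -0.997, 0.0], [0.0, -0.0, -1.0]]
target [0.3867 0.0204 0.3   ] shift [-0.143 -0.767  0.098] turn [-0.001  0.422  0.004]
```

Request:
{"op": "step_arm", "data": {"series": [[[-0.14,-0.77,0.0],[0,0.42,0],0],[[-0.14,-0.77,0.0],[0,0.42,0],0],[[-0.14,-0.77,0.0],[0,0.42,0],0],[[-0.14,-0.77,0.0],[0,0.42,0],0],[[-0.14,-0.77,0.0],[0,0.42,0],0],[[-0.14,-0.77,0.0],[0,0.42,0],0],[[-0.14,-0.77,0.0],[0,0.42,0],0],[[-0.14,-0.77,0.0],[0,0.42,0],0],[[-0.14,-0.77,0.0],[0,0.42,0],0],[[-0.14,-0.77,0.0],[0,0.42,0],0]]}}

```text
time: 15.98
position: [0.4511, 0.0233, 0.333]
tcp_rot: [0.951, 0.032, 0.309, -0.011]
wrist_force: [0.0, -0.7, -0.3]
finger_gap: 0.006
gripper_force: 0.0
```

Run:
```python
from h import *
to([-.20,0,.19],38)
t=optics.capture("top");s=optics.capture("side")
z=np.load("ref.npz")
d=abs(s["img"].astype(int)-z["s"]).max(2)[175:235,225:310];print("flap still",d.mean(),d.max())
a=cv2.resize(t["img"][140:270,190:320],None,fx=4,fy=4,interpolation=2)
b=cv2.resize(s["img"][105:235,235:300],None,fx=4,fy=4,interpolation=2)
cv2.imwrite("pics/pre.png",np.hstack([a,b]))
```

```text
t 15.98 p [0.4511 0.0233 0.333 ] j [-0.052 -0.83   2.061  0.074  1.286  1.454] F [ 0.  -0.7 -0.3] T [-0.03  0.44  0.04] gap 0.006 0.0
[[0.807, 0.067, 0.586], [0.053, -0.998, 0.04], [0.588, -0.001, -0.809]]
target [0.4565 0.0252 0.19  ] shift [-0.398 -0.007  0.595] turn [ 0.     0.022 -0.001]
flap still 6.745882352941177 22
```

View pics/pre.png

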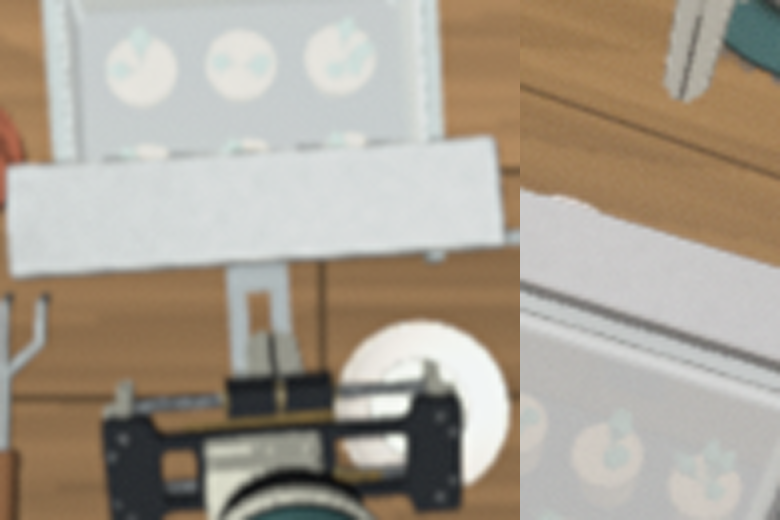

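The picture shows the closed fingertips at (270,340), lined up with the hasp (228–290 wide) and in front of the bar. Joint 2 sits at its limit, so I'll descend and re-measure.

Request:
{"op": "step_arm", "data": {"series": [[[-0.1,0,0.15],[0,0.02,0],0],[[-0.2,0,0.3],[0,0.02,0],0],[[-0.2,0,0.3],[0,0.02,0],0],[[-0.2,0,0.3],[0,0.02,0],0]]}}

```text
time: 16.42
position: [0.4676, 0.0245, 0.2611]
tcp_rot: [0.947, 0.032, 0.319, -0.012]
wrist_force: [0.3, 0.5, 0.3]
finger_gap: 0.01
gripper_force: 0.0
```

Run:
```python
from h import *
to([-.20,0,.18],38)
```

```text
t 16.42 p [0.4676 0.0245 0.2611] j [-0.048 -0.829  2.183  0.079  1.143  1.446] F [0.3 0.5 0.3] T [-0.03  0.41 -0.02] gap 0.01 0.0
[[0.795, 0.068, 0.603], [0.054, -0.998, 0.042], [0.605, -0.001, -0.797]]
target [0.4565 0.0252 0.18  ] shift [-0.289 -0.007  0.29 ] turn [-0.001  0.009 -0.001]
```

Request:
{"op": "step_arm", "data": {"series": [[[-0.1,0,0.1],[0,-0.1,0],0],[[-0.2,0,0.2],[0,-0.1,0],0],[[-0.25,0,0.25],[0,-0.1,0],0],[[-0.25,0,0.25],[0,-0.1,0],0],[[-0.25,0,0.25],[0,-0.1,0],0]]}}

```text
time: 16.83
position: [0.4589, 0.0241, 0.1933]
tcp_rot: [0.969, 0.033, 0.246, -0.009]
wrist_force: [0.2, -0.5, 1.1]
finger_gap: 0.005
gripper_force: 0.0
```

Run:
```python
from h import *
to([-.195,0,.17],28)
```

```text
t 16.83 p [0.4589 0.0241 0.1933] j [-0.037 -0.743  2.211  0.055  1.18   1.457] F [ 0.2 -0.5  1.1] T [-0.02  0.33 -0.04] gap 0.005 0.0
[[0.877, 0.069, 0.476], [0.06, -0.998, 0.034], [0.477, -0.001, -0.879]]
target [0.4615 0.0256 0.17  ] shift [-0.044 -0.006  0.109] turn [-0.001 -0.005 -0.   ]
```

```bash
cat >> h.py <<'E'
def wp(phi,th,rad,H=(-.114,.154),off=.0015,push=0):
    a=np.radians(th);u=np.array([np.cos(a),np.sin(a)]);n=np.array([-np.cos(phi),np.sin(phi)])
    P=np.array(H)+rad*np.array([-np.sin(phi),-np.cos(phi)])+n*(off+.0075*abs(u@n)-push);return [P[0],0,P[1]]
def plan(phis):
    q=np.load("q.npy");o,M=st();Z=R.from_euler('z',q[2]).as_matrix()
    for phi,th,rad,push in phis:
        a=np.radians(th);c,s=np.cos(a),np.sin(a);T=Z@np.c_[[c,0,s],[0,-1,0],[s,0,-c]]
        Xg=wp(phi,th,rad,push=push);X=G(q,[Xg])[0]
        print(round(phi,2),np.round(Xg,3),"shift",(M.T@(X-o["position"])/.2).round(3).tolist(),"turn",(R.from_matrix(M.T@T).as_rotvec()/(np.pi/2)).round(3).tolist())
E
python3 - <<'E'
from h import *
plan([(f,28+(1.5-f)*5.5,.078+.003*(1.5-f)/1.5,0) for f in (1.5,1.4,1.3,1.2,1.1,1.0)])
E
```

```text
t 16.83 p [0.4589 0.0241 0.1933] j [-0.037 -0.743  2.211  0.055  1.18   1.457] F [ 0.2 -0.5  1.1] T [-0.02  0.33 -0.04] gap 0.005 0.0
[[0.877, 0.069, 0.476], [0.06, -0.998, 0.034], [0.477, -0.001, -0.879]]
1.5 [-0.192  0.     0.153] shift [-0.072, -0.006, 0.19] turn [-0.001, -0.005, -0.0]
1.4 [-0.192  0.     0.145] shift [-0.09, -0.006, 0.228] turn [-0.001, 0.001, -0.0]
1.3 [-0.19   0.     0.136] shift [-0.104, -0.006, 0.268] turn [-0.001, 0.007, -0.0]
1.2 [-0.188  0.     0.128] shift [-0.114, -0.006, 0.31] turn [-0.001, 0.013, -0.0]
1.1 [-0.185  0.     0.12 ] shift [-0.12, -0.006, 0.352] turn [-0.001, 0.019, -0.0]
1.0 [-0.181  0.     0.113] shift [-0.121, -0.006, 0.392] turn [-0.001, 0.025, -0.0]
```

Request:
{"op": "step_arm", "data": {"series": [[[-0.05,-0.006,0.13],[0,0,0],0],[[-0.072,-0.006,0.17],[0,0,0],0],[[-0.072,-0.006,0.19],[0,-0.005,0],0],[[-0.081,-0.006,0.209],[0,0,0],0],[[-0.09,-0.006,0.228],[0,0,0],0],[[-0.097,-0.006,0.248],[0,0.004,0],0],[[-0.104,-0.006,0.268],[0,0.007,0],0],[[-0.104,-0.006,0.268],[0,0.007,0],0]]}}

```text
time: 17.5
position: [0.4656, 0.0259, 0.1338]
tcp_rot: [0.968, 0.033, 0.25, -0.009]
wrist_force: [0.2, -0.2, 0.5]
finger_gap: 0.005
gripper_force: 0.0
```

Run:
```python
from h import *
plan([(f,28+(1.5-f)*5.5,.078+.003*(1.5-f)/1.5,0) for f in (1.3,1.2,1.1,1.0,.9,.8,.7)])
t=optics.capture("top")
a=cv2.resize(t["img"][170:260,195:325],None,fx=6,fy=6,interpolation=2)
cv2.imwrite("pics/touch.png",a)
```

```text
t 17.5 p [0.4656 0.0259 0.1338] j [-0.031 -0.713  2.293  0.057  1.059  1.456] F [ 0.2 -0.2  0.5] T [0.01 0.39 0.01] gap 0.005 0.0
[[0.873, 0.069, 0.483], [0.06, -0.998, 0.034], [0.484, -0.001, -0.875]]
1.3 [-0.19   0.     0.136] shift [0.008, 0.0, -0.009] turn [-0.001, 0.001, -0.0]
1.2 [-0.188  0.     0.128] shift [-0.002, 0.0, 0.032] turn [-0.001, 0.008, -0.0]
1.1 [-0.185  0.     0.12 ] shift [-0.008, 0.0, 0.075] turn [-0.001, 0.014, -0.0]
1.0 [-0.181  0.     0.113] shift [-0.009, 0.0, 0.115] turn [-0.001, 0.02, -0.0]
0.9 [-0.178  0.     0.107] shift [-0.007, 0.0, 0.151] turn [-0.001, 0.026, -0.0]
0.8 [-0.173  0.     0.101] shift [-0.002, 0.001, 0.187] turn [-0.001, 0.032, -0.0]
0.7 [-0.168  0.     0.096] shift [0.007, 0.001, 0.222] turn [-0.001, 0.038, -0.0]
```

View pics/touch.png

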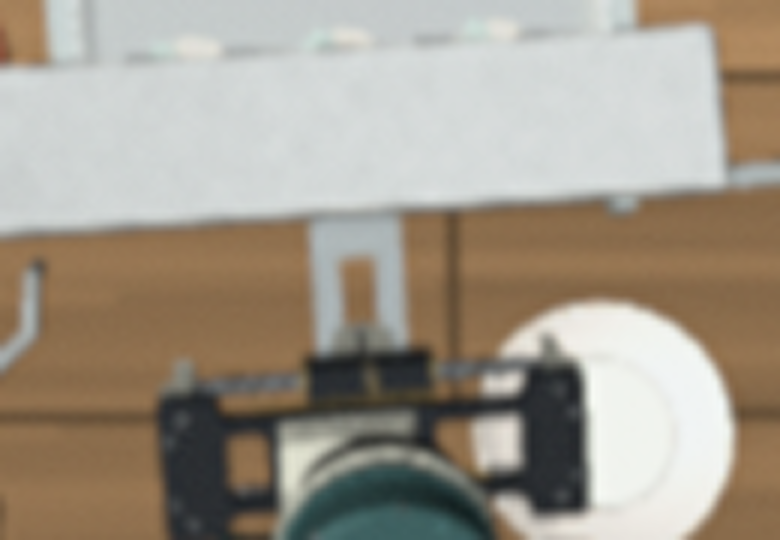

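The top crop shows the fingertips at (360,335), on the tab just beyond the slot (355,285) and centred. I'll carry on along the arc.

Request:
{"op": "step_arm", "data": {"series": [[[-0.002,0,0.016],[0,0.005,0],0],[[-0.002,0,0.032],[0,0.008,0],0],[[-0.005,0,0.053],[0,0.011,0],0],[[-0.008,0,0.075],[0,0.014,0],0],[[-0.009,0,0.095],[0,0.017,0],0],[[-0.009,0,0.115],[0,0.02,0],0],[[-0.008,0,0.133],[0,0.023,0],0],[[-0.007,0,0.151],[0,0.026,0],0],[[-0.005,0,0.169],[0,0.029,0],0],[[-0.002,0,0.187],[0,0.032,0],0],[[0.007,0,0.222],[0,0.038,0],0],[[0.007,0,0.222],[0,0.038,0],0]]}}

```text
time: 18.55
position: [0.4885, 0.0276, 0.0952]
tcp_rot: [0.96, 0.033, 0.278, -0.01]
wrist_force: [-0.7, 0.0, -0.5]
finger_gap: 0.004
gripper_force: 0.1
```

Run:
```python
from h import *
plan([(f,28+(1.5-f)*5.5,.078+.003*(1.5-f)/1.5,0) for f in (.7,.6,.5,.4,.3,.2,.1,0)])
s=optics.capture("side")
for th in ("hasp","hasp_tab"):print(optics.spot_in(s,th)[:1])
```

```text
t 18.55 p [0.4885 0.0276 0.0952] j [-0.029 -0.657  2.341  0.068  0.896  1.446] F [-0.7  0.  -0.5] T [-0.    0.4  -0.01] gap 0.004 0.1
[[0.843, 0.069, 0.534], [0.058, -0.998, 0.038], [0.535, -0.001, -0.845]]
0.7 [-0.168  0.     0.096] shift [0.0, 0.001, -0.002] turn [-0.001, 0.0, -0.0]
0.6 [-0.163  0.     0.091] shift [0.01, 0.001, 0.033] turn [-0.001, 0.007, -0.0]
0.5 [-0.157  0.     0.086] shift [0.023, 0.001, 0.068] turn [-0.001, 0.013, -0.0]
0.4 [-0.15   0.     0.082] shift [0.04, 0.001, 0.101] turn [-0.001, 0.019, -0.0]
0.3 [-0.144  0.     0.079] shift [0.059, 0.001, 0.133] turn [-0.001, 0.025, -0.0]
0.2 [-0.137  0.     0.076] shift [0.082, 0.001, 0.164] turn [-0.001, 0.031, -0.0]
0.1 [-0.129  0.     0.074] shift [0.108, 0.001, 0.192] turn [-0.001, 0.037, -0.0]
0 [-0.122  0.     0.073] shift [0.137, 0.001, 0.218] turn [-0.001, 0.043, -0.0]
[{'position': [249.7, 211.6], 'score': 0.57}]
[{'position': [181.1, 134.2], 'score': 0.46}]
```

Run:
```python
from h import *
F=[]
for i in range(10):
    t=optics.capture("top");o=manip.get_obs();F.append(np.r_[o["wrist_force"],o["wrist_torque"]])
print(np.mean(F,0).round(2),np.std(F,0).round(2))
r=np.load("ref.npz")["t"]
for row in (210,213,217,221,224): print(row,"ref",r[row,246:264:2,0].tolist(),"now",t["img"][row,246:264:2,0].tolist())
print("tip px",proj(t,[o["position"]]))
```

```text
[-0.37 -0.21  0.45 -0.03  0.42 -0.  ] [0.52 0.28 0.52 0.03 0.04 0.03]
210 ref [128, 193, 191, 191, 191, 190, 190, 189, 120] now [108, 155, 150, 117, 115, 117, 153, 148, 90]
213 ref [124, 187, 180, 134, 120, 123, 177, 190, 129] now [107, 154, 147, 91, 81, 101, 151, 149, 95]
217 ref [104, 180, 185, 112, 80, 84, 173, 189, 139] now [98, 151, 146, 104, 91, 111, 148, 151, 96]
221 ref [96, 178, 189, 120, 74, 78, 159, 189, 150] now [89, 148, 134, 127, 85, 120, 127, 137, 91]
224 ref [90, 176, 189, 156, 137, 146, 171, 189, 165] now [48, 70, 60, 54, 46, 58, 41, 39, 35]
tip px [[254.58102511 219.79107094]]
```

The hasp follows: its slot has moved under the bar, and the mean force of about 0.6 N points along its normal. I'll continue gently.

Request:
{"op": "step_arm", "data": {"series": [[[0.005,0.001,0.016],[0,0.003,0],0],[[0.01,0.001,0.033],[0,0.007,0],0],[[0.017,0.001,0.05],[0,0.01,0],0],[[0.023,0.001,0.068],[0,0.013,0],0],[[0.031,0.001,0.084],[0,0.016,0],0],[[0.04,0.001,0.101],[0,0.019,0],0],[[0.05,0.001,0.117],[0,0.022,0],0],[[0.059,0.001,0.133],[0,0.025,0],0],[[0.059,0.001,0.133],[0,0.025,0],0]]}}

```text
time: 19.95
position: [0.5134, 0.029, 0.0803]
tcp_rot: [0.954, 0.033, 0.298, -0.011]
wrist_force: [0.1, -0.2, 3.9]
finger_gap: 0.005
gripper_force: 1.7
```

```bash
cat >> h.py <<'E'
def fm(n=4):
    F=[]
    for i in range(n): t=optics.capture("top");F.append(manip.get_obs()["wrist_force"])
    print("F",np.mean(F,0).round(2))
E
python3 - <<'E'
from h import *
fm()
plan([(f,28+(1.5-f)*5.5,.078+.003*(1.5-f)/1.5,0) for f in (.3,.25,.2,.15,.1,.05,0)]+[(0,36,.081,.002),(0,36,.081,.004)])
E
```

```text
F [ 0.86 -0.14  4.37]
t 20.15 p [0.5128 0.029  0.0802] j [-0.025 -0.588  2.339  0.076  0.789  1.44 ] F [ 0.6 -0.5  4. ] T [-0.03 -0.07  0.  ] gap 0.004 1.6
[[0.821, 0.069, 0.567], [0.056, -0.998, 0.04], [0.569, -0.001, -0.823]]
0.3 [-0.144  0.     0.079] shift [-0.003, -0.0, 0.005] turn [-0.001, -0.001, -0.0]
0.25 [-0.14   0.     0.078] shift [0.007, -0.0, 0.021] turn [-0.001, 0.002, -0.0]
0.2 [-0.137  0.     0.076] shift [0.018, -0.0, 0.036] turn [-0.001, 0.005, -0.0]
0.15 [-0.133  0.     0.075] shift [0.03, -0.0, 0.051] turn [-0.001, 0.009, -0.0]
0.1 [-0.129  0.     0.074] shift [0.043, -0.0, 0.065] turn [-0.001, 0.012, -0.0]
0.05 [-0.125  0.     0.074] shift [0.056, -0.0, 0.079] turn [-0.001, 0.015, -0.0]
0 [-0.122  0.     0.073] shift [0.07, -0.0, 0.092] turn [-0.001, 0.018, -0.0]
0 [-0.12   0.     0.073] shift [0.079, -0.0, 0.098] turn [-0.001, 0.015, -0.0]
0 [-0.118  0.     0.073] shift [0.087, -0.0, 0.104] turn [-0.001, 0.015, -0.0]
```

The force is straight up, so the tip is riding on the curled lip. I'll shift the contact 5 mm toward the hinge.

Run:
```python
from h import *
plan([(f,34.5,.0755,0) for f in (.3,.25,.2,.15)])
```

```text
t 20.15 p [0.5128 0.029  0.0802] j [-0.025 -0.588  2.339  0.076  0.789  1.44 ] F [ 0.6 -0.5  4. ] T [-0.03 -0.07  0.  ] gap 0.004 1.6
[[0.821, 0.069, 0.567], [0.056, -0.998, 0.04], [0.569, -0.001, -0.823]]
0.3 [-0.142  0.     0.084] shift [0.016, -0.0, -0.01] turn [-0.001, -0.002, -0.0]
0.25 [-0.139  0.     0.082] shift [0.026, -0.0, 0.004] turn [-0.001, -0.002, -0.0]
0.2 [-0.136  0.     0.081] shift [0.036, -0.0, 0.018] turn [-0.001, -0.002, -0.0]
0.15 [-0.132  0.     0.08 ] shift [0.048, -0.0, 0.032] turn [-0.001, -0.002, -0.0]
```

Request:
{"op": "step_arm", "data": {"series": [[[0.008,0,-0.005],[0,0,0],0],[[0.016,0,-0.01],[0,0,0],0],[[0.021,0,-0.003],[0,0,0],0],[[0.026,0,0.004],[0,0,0],0],[[0.026,0,0.004],[0,0,0],0]]}}

```text
time: 20.57
position: [0.5174, 0.0293, 0.0822]
tcp_rot: [0.954, 0.033, 0.297, -0.011]
wrist_force: [-0.6, -1.0, -0.1]
finger_gap: 0.004
gripper_force: 0.9
```

Run:
```python
from h import *
fm()
plan([(f,34.5,.0755,0) for f in (.25,.2,.15,.1,.05,0)]+[(0,34.5,.0755,p) for p in (.002,.004,.006)])
```

```text
F [-1.14 -0.28  0.23]
t 20.77 p [0.5172 0.0293 0.0823] j [-0.024 -0.575  2.328  0.076  0.788  1.441] F [-0.8 -0.9  0.3] T [-0.07  0.51 -0.01] gap 0.004 0.6
[[0.821, 0.069, 0.567], [0.056, -0.998, 0.04], [0.568, -0.001, -0.823]]
0.25 [-0.139  0.     0.082] shift [0.001, -0.0, 0.0] turn [-0.001, -0.001, -0.0]
0.2 [-0.136  0.     0.081] shift [0.012, -0.0, 0.014] turn [-0.001, -0.001, -0.0]
0.15 [-0.132  0.     0.08 ] shift [0.023, -0.0, 0.028] turn [-0.001, -0.001, -0.0]
0.1 [-0.129  0.     0.08 ] shift [0.035, -0.0, 0.041] turn [-0.001, -0.001, -0.0]
0.05 [-0.125  0.     0.079] shift [0.048, -0.0, 0.053] turn [-0.001, -0.001, -0.0]
0 [-0.122  0.     0.078] shift [0.061, -0.0, 0.065] turn [-0.001, -0.001, -0.0]
0 [-0.12   0.     0.078] shift [0.069, -0.0, 0.071] turn [-0.001, -0.001, -0.0]
0 [-0.118  0.     0.078] shift [0.077, -0.0, 0.077] turn [-0.001, -0.001, -0.0]
0 [-0.116  0.     0.078] shift [0.086, -0.0, 0.082] turn [-0.001, -0.001, -0.0]
```

Now the force is a clean 1.1 N along −x. I'll push on in small steps.

Request:
{"op": "step_arm", "data": {"series": [[[0.006,0,0.007],[0,0,0],0],[[0.012,0,0.014],[0,0,0],0],[[0.017,0,0.021],[0,0,0],0],[[0.023,0,0.028],[0,0,0],0],[[0.029,0,0.034],[0,0,0],0],[[0.035,0,0.041],[0,0,0],0],[[0.035,0,0.041],[0,0,0],0]]}}

```text
time: 21.35
position: [0.5279, 0.03, 0.0795]
tcp_rot: [0.954, 0.033, 0.297, -0.011]
wrist_force: [-0.3, 0.2, -0.9]
finger_gap: 0.007
gripper_force: 0.3
```

Run:
```python
from h import *
fm()
plan([(f,34.5,.0755,0) for f in (.1,.05,0)]+[(0,34.5,.0755,p) for p in (.001,.002,.003,.004,.006)])
```

```text
F [-0.11 -0.38 -0.55]
t 21.55 p [0.5277 0.03   0.0797] j [-0.021 -0.538  2.311  0.075  0.768  1.443] F [ 0.1 -0.5 -0.2] T [-0.07  0.52 -0.01] gap 0.008 0.3
[[0.821, 0.069, 0.567], [0.056, -0.998, 0.04], [0.569, -0.001, -0.823]]
0.1 [-0.129  0.     0.08 ] shift [-0.001, -0.0, 0.0] turn [-0.001, -0.002, -0.0]
0.05 [-0.125  0.     0.079] shift [0.012, -0.0, 0.013] turn [-0.001, -0.002, -0.0]
0 [-0.122  0.     0.078] shift [0.025, -0.0, 0.025] turn [-0.001, -0.002, -0.0]
0 [-0.121  0.     0.078] shift [0.029, -0.0, 0.027] turn [-0.001, -0.002, -0.0]
0 [-0.12   0.     0.078] shift [0.033, -0.0, 0.03] turn [-0.001, -0.002, -0.0]
0 [-0.119  0.     0.078] shift [0.038, -0.0, 0.033] turn [-0.001, -0.002, -0.0]
0 [-0.118  0.     0.078] shift [0.042, -0.0, 0.036] turn [-0.001, -0.002, -0.0]
0 [-0.116  0.     0.078] shift [0.05, -0.0, 0.042] turn [-0.001, -0.002, -0.0]
```

Request:
{"op": "step_arm", "data": {"series": [[[0.006,0,0.006],[0,0,0],0],[[0.012,0,0.013],[0,0,0],0],[[0.012,0,0.013],[0,0,0],0]]}}

```text
time: 21.8
position: [0.5306, 0.0299, 0.0779]
tcp_rot: [0.954, 0.033, 0.296, -0.01]
wrist_force: [-1.0, -5.7, -5.2]
finger_gap: 0.006
gripper_force: 6.0
```

```bash
python3 -c "
from h import *
fm();st()"
```

```text
F [-1.69 -4.92 -5.41]
t 22.0 p [0.5305 0.0299 0.0778] j [-0.021 -0.526  2.306  0.074  0.763  1.444] F [-3.  -5.2 -5.4] T [-0.73  1.19 -0.52] gap 0.005 5.0
[[0.822, 0.069, 0.565], [0.056, -0.998, 0.039], [0.567, -0.0, -0.824]]
```

Request:
{"op": "step_arm", "data": {"series": [[[0.006,0,0.006],[0,0,0],0],[[0.012,0,0.012],[0,0,0],0],[[0.012,0,0.012],[0,0,0],0]]}}

```text
time: 22.25
position: [0.5327, 0.0298, 0.0765]
tcp_rot: [0.955, 0.033, 0.295, -0.01]
wrist_force: [-30.0, -11.4, 7.4]
finger_gap: 0.009
gripper_force: 41.2
```

```bash
python3 -c "
from h import *
fm();st()"
```

```text
F [-28.43 -11.45   6.31]
t 22.45 p [0.5327 0.0298 0.0764] j [-0.02  -0.516  2.301  0.073  0.761  1.444] F [-28.1 -11.1   6.7] T [-1.43  3.53 -0.89] gap 0.008 41.4
[[0.824, 0.069, 0.563], [0.057, -0.998, 0.039], [0.564, 0.0, -0.826]]
```

A 30 N reaction is too much, so I'm backing off at once. Then I'll check whether the hasp has snapped in or springs back out.

Request:
{"op": "step_arm", "data": {"series": [[[-0.012,0,-0.012],[0,0,0],0],[[-0.024,0,-0.025],[0,0,0],0],[[-0.06,0,-0.06],[0,0,0],0],[[-0.12,0,-0.12],[0,0,0],0],[[-0.16,0,-0.16],[0,0,0],0],[[-0.2,0,-0.25],[0,0,0],0],[[-0.2,0,-0.35],[0,0,0],0],[[-0.2,0,-0.35],[0,0,0],0],[[-0.2,0,-0.35],[0,0,0],0]]}}

```text
time: 23.2
position: [0.4626, 0.0255, 0.1147]
tcp_rot: [0.954, 0.033, 0.299, -0.011]
wrist_force: [0.1, 0.5, 0.0]
finger_gap: 0.008
gripper_force: 0.0
```

Run:
```python
from h import *
fm();st()
t=optics.capture("top");r=np.load("ref.npz")["t"]
for row in range(204,236,3): print(row,"ref",r[row,244:268:2,0].tolist(),"now",t["img"][row,244:268:2,0].tolist())
print([(d["score"],d["position"]) for th in("hasp","hasp_hinge","hasp_tab") for d in optics.spot_in(t,th)[:1]])
```

```text
F [-0.13 -0.   -0.07]
t 23.4 p [0.462  0.0255 0.1121] j [-0.042 -0.793  2.392  0.079  0.944  1.434] F [-0.3 -0.9  0.3] T [-0.08  0.42  0.05] gap 0.004 0.0
[[0.822, 0.069, 0.566], [0.056, -0.998, 0.04], [0.567, -0.001, -0.823]]
204 ref [213, 209, 206, 206, 205, 203, 196, 186, 175, 162, 159, 160] now [206, 202, 199, 201, 199, 194, 186, 177, 166, 156, 153, 154]
207 ref [87, 125, 178, 183, 183, 182, 183, 183, 179, 106, 77, 80] now [84, 107, 141, 147, 134, 137, 147, 145, 114, 75, 76, 76]
210 ref [80, 128, 193, 191, 191, 191, 190, 190, 189, 120, 77, 80] now [76, 80, 85, 82, 79, 79, 78, 75, 77, 77, 77, 78]
213 ref [85, 124, 187, 180, 134, 120, 123, 177, 190, 129, 86, 87] now [84, 84, 83, 83, 83, 84, 83, 83, 83, 84, 83, 83]
216 ref [82, 110, 182, 183, 110, 80, 87, 174, 190, 134, 80, 82] now [79, 79, 78, 78, 80, 79, 79, 80, 79, 80, 79, 78]
219 ref [77, 98, 177, 189, 118, 74, 81, 171, 188, 140, 76, 77] now [74, 75, 74, 76, 75, 74, 74, 74, 74, 74, 75, 75]
222 ref [77, 93, 176, 187, 120, 77, 79, 154, 187, 155, 78, 79] now [75, 76, 75, 76, 75, 75, 76, 75, 76, 76, 75, 75]
225 ref [80, 89, 174, 188, 178, 172, 176, 184, 189, 170, 82, 80] now [76, 78, 76, 78, 85, 86, 95, 89, 77, 78, 78, 78]
228 ref [82, 86, 172, 188, 186, 188, 188, 187, 186, 172, 88, 84] now [80, 81, 82, 115, 130, 105, 119, 133, 99, 80, 79, 80]
231 ref [81, 82, 156, 186, 182, 180, 178, 177, 174, 161, 92, 81] now [78, 78, 79, 121, 134, 118, 102, 135, 124, 77, 76, 77]
234 ref [79, 79, 118, 147, 139, 134, 129, 126, 122, 117, 84, 81] now [76, 59, 53, 69, 74, 60, 61, 56, 48, 35, 35, 46]
[]
```

Run:
```python
from h import *
q=np.load("q.npy");t=optics.capture("top")
print("bar edge",proj(t,G(q,[(-.145,0,.235)])).round(1))
for f in (0,.05,.1,.15,.2,.25,.3,.4,.5):
    n=np.array([-np.cos(f),np.sin(f)]);P=np.array([-.114,.154])+.099*np.array([-np.sin(f),-np.cos(f)])
    print(f,[proj(t,G(q,[(p[0],0,p[1])]))[0].round(1).tolist() for p in (P,P+n*.008)])
for row in range(205,213): print(row,t["img"][row,240:272:2,0].tolist())
r=np.load("ref.npz")["t"]
for row in range(205,209): print("ref",row,r[row,240:272:2,0].tolist())
```

```text
bar edge [[254.7 206.2]]
0 [[253.2, 204.3], [253.4, 206.7]]
0.05 [[253.3, 205.8], [253.5, 208.3]]
0.1 [[253.4, 207.3], [253.6, 209.7]]
0.15 [[253.5, 208.8], [253.7, 211.2]]
0.2 [[253.6, 210.3], [253.8, 212.7]]
0.25 [[253.8, 211.7], [253.9, 214.1]]
0.3 [[253.9, 213.2], [254.1, 215.5]]
0.4 [[254.1, 216.0], [254.3, 218.2]]
0.5 [[254.3, 218.6], [254.5, 220.8]]
205 [190, 182, 170, 160, 154, 161, 155, 147, 148, 141, 125, 105, 99, 99, 93, 81]
206 [140, 132, 120, 116, 129, 146, 133, 127, 143, 141, 114, 78, 76, 75, 72, 55]
207 [92, 89, 85, 107, 141, 148, 133, 137, 147, 146, 113, 75, 75, 77, 72, 54]
208 [78, 79, 76, 104, 138, 133, 122, 127, 124, 119, 96, 78, 77, 77, 73, 55]
209 [78, 79, 77, 90, 110, 101, 97, 98, 92, 87, 80, 77, 77, 76, 72, 55]
210 [78, 78, 77, 79, 83, 81, 79, 80, 78, 77, 76, 77, 76, 76, 73, 56]
211 [80, 80, 79, 79, 79, 78, 78, 79, 78, 79, 77, 78, 78, 78, 75, 56]
212 [83, 82, 82, 83, 82, 82, 82, 82, 82, 82, 81, 81, 81, 81, 77, 56]
ref 205 [196, 188, 177, 168, 167, 169, 169, 169, 166, 164, 152, 116, 103, 102, 97, 85]
ref 206 [145, 137, 124, 131, 158, 167, 166, 167, 168, 171, 163, 104, 76, 79, 75, 57]
ref 207 [96, 92, 87, 125, 178, 183, 183, 182, 183, 183, 179, 106, 77, 80, 76, 57]
ref 208 [81, 81, 79, 131, 189, 189, 188, 188, 189, 189, 185, 110, 78, 80, 76, 56]
```

With nothing touching it, the hasp stays in at end row 209, consistent with closed, where otherwise it would spring out. I'll make a last check that the hasp holds and the flap is unchanged, then hand in.

Request:
{"op": "step_arm", "data": {"series": [[[0,0,-0.1],[0,0,0],0],[[0,0,-0.2],[0,0,0],0],[[0,0,-0.2],[0,0,0],0],[[0,0,-0.2],[0,0,0],0],[[0,0,-0.2],[0,0,0],0],[[0,0,-0.2],[0,0,0],0],[[0,0,-0.2],[0,0,0],0],[[0,0,-0.2],[0,0,0],0]]}}

```text
time: 24.32
position: [0.4542, 0.0245, 0.144]
tcp_rot: [0.956, 0.033, 0.293, -0.011]
wrist_force: [-0.2, 0.5, 1.0]
finger_gap: 0.007
gripper_force: 0.0
```

Run:
```python
from h import *
st();t=optics.capture("top");s=optics.capture("side");z=np.load("ref.npz")
for row in (207,209,211): print(row,t["img"][row,240:272:2,0].tolist())
g=lambda a:cv2.cvtColor(a,6).astype('f4')
for n,p,(y0,y1,x0,x1) in (("t",t,(110,180,205,300)),("s",s,(175,240,225,310))):
    a,b=g(z[n][y0:y1,x0:x1]),g(p["img"][y0:y1,x0:x1]);print(n,cv2.phaseCorrelate(a,b,cv2.createHanningWindow(a.shape[::-1],5)))
for th in("canister","pot_stack","clay_pot","saucer","cultivator","trowel"): print(th,[(round(d["score"],2),np.round(d["position"],1).tolist()) for d in optics.spot_in(t,th)[:1]])
print(manip.job_done())
```

```text
t 24.32 p [0.4542 0.0245 0.144 ] j [-0.046 -0.829  2.355  0.076  1.025  1.437] F [-0.2  0.5  1. ] T [-0.04  0.43 -0.05] gap 0.007 0.0
[[0.826, 0.069, 0.559], [0.057, -0.998, 0.04], [0.56, -0.001, -0.828]]
207 [92, 90, 85, 105, 141, 149, 133, 139, 147, 146, 112, 76, 77, 76, 73, 54]
209 [78, 77, 78, 91, 110, 101, 97, 98, 92, 88, 81, 75, 77, 76, 74, 54]
211 [80, 79, 80, 78, 79, 78, 78, 78, 77, 78, 79, 78, 80, 77, 75, 54]
t ((0.025155875757889135, -0.004274869006600568), 0.9704731366148701)
s ((-0.036785625701448055, 0.04544634941438375), 0.9830847843561643)
canister [(0.72, [155.4, 194.3])]
pot_stack [(0.58, [390.3, 190.5])]
clay_pot [(0.96, [178.1, 177.1])]
saucer []
cultivator [(0.95, [188.4, 259.0])]
trowel [(0.66, [375.6, 258.1])]
the job is handed in; nothing more can be done
None
```

I handed the job in with the roof flap wound shut and the hasp staying closed by itself, but the hasp push was not gentle throughout: contact briefly reached about 30 N before I backed off, and neither camera could show whether the acrylic was marked.

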